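# Find the high spot of a sharpening wheel

### The arm

A 7-joint arm with a two-finger parallel gripper is mounted at the origin on the work surface. World frame = base frame: x ahead of the robot, y to its left, z up, the work surface at z = 0. Lengths are in m, angles in rad, forces in N, time in s.
With the tool pointing down it reaches from about 0.4 to 0.85 m from the base axis. Payload 6.9 kg.
Tool frame: the origin (TCP) lies midway between the tips of the shut fingers; the grasp point (between the pads) lies 19 mm behind it; z points along the fingers, x is the direction in which the jaws open and shut, and the axes are right-handed (so a half turn about z gives the same grasp; the last joint's range is limited). The gripper opens to 85 mm and grips with 20 to 120 N. Pads are 22 mm wide; open, the fingers measure 114 mm over their backs; the gripper's body (76 mm by 85 mm) begins 54 mm behind the grasp point. The pads swing forward as they close: fully open they stand 13 mm farther back than shut.
Start: joints at [-1.155, 0.507, -0.238, 1.5, 0.126, 1.149, -0.155], TCP at [0.191, 0.595, 0.231] pointing down, gripper open.
Joint ranges: [-3.08, 3.08], [-0.24, 2.05], [-1.43, 1.35], [0, 2.5], [-1.52, 4.66], [0.17, 1.96], [-2.89, 2.89]. Speed limits (rad/s): [2.39, 2.39, 3.14, 3.14, 3.14, 3.14, 3.14].

### API

Orientations are given as a unit quaternion [w, x, y, z].
In Python, from rig import bot, cams gives the robot as it stands.
- The arm moves only by the tool drive_tool, never from a script. Its argument "steps" is a list of rows, each a list of 6 numbers: the shift along the world's x, y, z in mm, then the turn, a rotation vector about the world's x, y, z in degrees. In form: [[dx, dy, dz, wx, wy, wz], ...]. A call has exactly 10 rows; each row shifts and turns the pose as measured when the row begins; what a row does not reach is not made up. A row lasts 1/10 s, in which the tool goes at most 50 mm and 8.59 degrees, less where a joint would pass 70% of its speed; a pose out of reach is approached as far as the arm can. A call is refused whole if a number of a shift passes 50 or a number of a turn 8.59, either way. A call with a gripper value outside its range is refused whole. "grip" is the closure, from 0 (fully open) to 1 (shut), set as the call begins (left out, the last holds). The fingers move at their own pace and stop on an object; "squeeze" is the grip in N (left out, the last holds). Time passes only in rows, so rows that do not move let the fingers close, or fill a call up. It gives the time, the measured TCP pose, the force and the opening at its end, in the units of the state.
- bot.sense(): the state, without advancing time (a new reading comes with each control period).
- cams.camera(name): name is "scene" or "top"; returns a dict with "frame" (480x640x3 uint8, blue, green, red), "fx", "fy", "cx", "cy" (pixels), "dist_coeffs" ([k1, k2, p1, p2, k3] as OpenCV has them; the pictures are not rectified), "world_from_camera" (4x4, takes a point from camera to world coordinates). Camera axes: x right, y up, looking along -z (the intrinsics and any distortion apply to the point x, -y, -z); pixel columns grow to the right and rows downward; lengths in m; the calibration is good to about 2 mm. A picture is of the moment at which its call begins. There is no depth.
- bot.hand_in(): hands the job in, once; it reports no verdict.
The state is a dict: "clock": time; "joint_positions": joint angles; "joint_vel": joint speeds; "joint_efforts": joint torques, N m; "tool_pos": TCP position; "orientation": TCP orientation; "force": force on the tool from outside, world axes, zero at the start; "wrist_torque": the same for the moment, N m; "width": opening from 0.0 (shut) to 1.0 (fully open).
Only numpy, scipy, OpenCV 4.12 (cv2) and the standard library are available. Lean on these libraries where they do the work, as an engineer would, in place of code of your own. Each camera call takes 0.05 s, during which the arm holds its last target.

### The job

Check the instrument sharpener's stone for runout: gently push the gauge along its slideway fully home, so that its sprung feeler rides on the rim of the stone, then turn the wheel slowly by its handle, feel for the one high spot on the rim, and stop with the top of the high spot under the feeler. Leave the wheel standing there, let go, and disturb nothing else on the bench.

Things in the scene. Friction and masses are not known exactly. Their poses are not given: they have to be found in the camera images.
- sharpener: the fixed instrument sharpener: white housing 200 x 200 x 55 mm with the wheel on an upright spindle at its centre, and an aluminium slideway (56 mm wide, 48 mm high) that leaves the housing along the body's own -y and ends 258 mm from the spindle. Origin on the bench under the spindle axis; z up; x and y level. It is bolted down and cannot move.
- wheel_axis (a point): point on the spindle axis at the height of the stone's top face (86 mm above the bench). The grey stone is a flat disc of 160 mm diameter, 20 mm thick, with upright rim, its mid-height 76 mm above the bench; on it lies a steel flange 124 mm across and 4 mm thick and a nut 26 mm across that reaches 100 mm above the bench.
- wheel (a joint): angle of the wheel (rad), anticlockwise seen from above, no end stops; at 0 the handle lies towards the sharpener's own +x from the axis. Spindle friction 0.09 N m (1.8 N at the handle): it stays where left, except on the flanks of the high spot. The stone is clamped at an angle that differs each time, so this does not tell where the high spot is. Keep below 3 rad/s.
- rim_point (a point): fixed point where the feeler's ball meets the true rim, 80 mm from the axis towards the sharpener's own -y, 76 mm up. The rim has one high spot, a smooth symmetric swelling that rises 3 mm above the true radius and fades out 13 degrees either side of its top; it starts 50 to 285 degrees anticlockwise of this point. Left over 4 degrees off its top, the wheel may be pushed away.
- feeler: sprung ball feeler of the gauge (3.5 N/mm, slippery, 10 mm ball). Origin at the ball's centre: 61 mm ahead of the gauge's origin when free, about 60.4 on the plain rim with the gauge home, 57.7 on the top. Before the top it pushes the handle back with 2 to 5 N, after it onwards, at the top neither; spindle friction may hide one of the two. On the plain rim the handle needs 2 N or less.
- handle_top (a point): centre of the top end of the wheel's upright handle: a black freely turning sleeve, 16 mm diameter, 48 mm long, its axis 50 mm from the spindle axis, its top 142 mm above the bench and its lower end 94 mm.
- gauge: the gauge: dark block 40 mm wide, 60 mm long along the slideway, top 95 mm up, with an upright steel tab (44 mm wide, 8 mm thick) at the end away from the wheel. Origin at the block's middle, 48 mm up, axes as the sharpener's; fully home its origin is 145 mm from the spindle axis, it starts 25 to 40 mm short of that. It slides with about 14 N of friction (3 N more at the end), stays where left, bears at most 35 N.
- gauge_tab (a point): middle of the top edge of the tab's outer face (the face away from the wheel, looking along the sharpener's own -y), 136 mm above the bench. Fingertips set outside this face can push the gauge towards the wheel; the tab stands 41 mm above the block; with the gauge home this face is 175 mm from the spindle axis.
- probe: bystander, loose, to be left alone: dental probe, a thin steel rod 140 mm long; origin at its underside
- mouth_mirror: bystander, loose, to be left alone: dental mouth mirror, steel handle with a round 24 mm head, 137 mm long; origin at its underside
- oilstone: bystander, loose, to be left alone: flat brick-red oilstone 50 x 110 x 20 mm; origin at its underside
- spray_bottle: bystander, loose, to be left alone: bottle 60 mm across, 160 mm tall; origin at its underside
- steel_cup: bystander, loose, to be left alone: open steel cup 70 mm across, 50 mm tall; origin at its underside
- jar: bystander, loose, to be left alone: jar 64 mm across, 70 mm tall; origin at its underside
- forceps: bystander, loose, to be left alone: steel forceps 110 mm long; origin at its underside

How it is judged:
On the way, in this order (a step that is already met when the one before it is completed fails the run):
1. the gauge is pushed home against its end stop (y of gauge_tab in the frame of sharpener above -0.1765 m), for 0.2 s.
2. the top of the high spot stands under the feeler (y of feeler in the frame of gauge below 0.0585 m and velocity of joint wheel between -0.1 and 0.1 rad/s), for 0.2 s.
At the end, for the whole second after the job is handed in: The gauge is within 1.5 mm of its home stop, the feeler's ball is less than 58.5 mm ahead of the gauge's origin, pushed back over 2.5 mm (the top of the high spot is within about 7 degrees of the feeler), and the wheel is at rest (y of gauge_tab in the frame of sharpener above -0.1765 m and y of feeler in the frame of gauge below 0.0585 m and velocity of joint wheel between -0.05 and 0.05 rad/s); the robot touches nothing.
It fails at once if the gauge is pushed with more than 35 N (contact force between any of the fingers, the arm and gauge above 35 N).
It fails at once if the wheel is spun faster than 3 rad/s (velocity of joint wheel above 3 rad/s or velocity of joint wheel below -3 rad/s).
It fails at once if a bystander is moved more than 30 mm (distance of any of probe, mouth_mirror, oilstone, spray_bottle, steel_cup, jar, forceps from where it was at the start of the episode above 0.03 m).
It also fails if it takes over 72 s, if anything falls off the work surface, if the arm or the gripper's body presses on something with over 40 N, if the wrist force passes 120 N, or if a joint passes its speed limit or range.

## Working session

There is one attempt and no reset: what is moved stays moved. The work goes in short steps, Python scripts to look and compute and a tool call to move; the robot and the scene stay as the last step left them, time stands still between calls to the robot, and variables do not carry over. Pictures are saved under pics/ and viewed, and the job is handed in when it is done.

Besides the shell and the picture viewer there is one more tool, called after "Request:" as name(argument=value, ...), one argument or row to a line, values as JSON. drive_tool: Moves the arm, as the interface text tells. Its arguments: {"type":"object","properties":{"steps":{"type":"array","items":{"type":"array","items":{"type":"number"}}},"grip":{"type":"number"},"squeeze":{"type":"number"}},"required":["steps"]}

```bash
mkdir -p pics; python3 - <<'E'
from rig import bot,cams
import cv2
print(bot.sense())
for n in("scene","top"):
    c=cams.camera(n);cv2.imwrite(f"pics/{n}0.png",c["frame"])
    print(n,[c[k] for k in("fx","fy","cx","cy","dist_coeffs","world_from_camera")])
E
```

```text
{'clock': 0.0, 'joint_positions': array([-1.15551912,  0.5083327 , -0.23748463,  1.501146  ,  0.12566746,
        1.14888604, -0.15480267]), 'joint_vel': array([ 6.46971507e-05, -3.20559237e-03, -2.16218178e-05,  1.82432253e-04,
        1.23620466e-03, -1.91352091e-04,  6.69462828e-04]), 'joint_efforts': array([-1.75396003e-04, -6.20599794e+01, -2.18618631e+00, -2.49651307e+01,
        1.28625438e-02,  1.17508546e-02, -1.15169306e-05]), 'tool_pos': array([0.19045961, 0.59474132, 0.23042691]), 'orientation': array([ 5.36855304e-04,  8.07736400e-01,  5.89543135e-01, -7.15552107e-04]), 'force': array([-0.46626162, -0.5023586 ,  0.08758102]), 'wrist_torque': array([-0.04095722, -0.0277781 , -0.02880677]), 'width': 1.0014557236424952}
scene [511.68380497802883, 511.68380497802883, 327.02687361738884, 242.22197217369697, array([-0.1073646,  0.       ,  0.       ,  0.       ,  0.       ]), array([[-0.08501752, -0.74484134,  0.66180314,  1.43883477],
       [ 0.99625808, -0.05317966,  0.0681305 ,  0.10392729],
       [-0.01555195,  0.66511901,  0.74657541,  1.08617044],
       [ 0.        ,  0.        ,  0.        ,  1.        ]])]
top [567.2290962954772, 567.2290962954772, 316.87459045802825, 233.01334945430904, array([-0.08936404,  0.        ,  0.        ,  0.        ,  0.        ]), array([[-0.00583547,  0.9957169 , -0.09227028,  0.43494166],
       [-0.9999144 , -0.00689075, -0.0111224 ,  0.00267792],
       [-0.01171058,  0.09219747,  0.99567188,  1.24713039],
       [ 0.        ,  0.        ,  0.        ,  1.        ]])]
```

View pics/scene0.png

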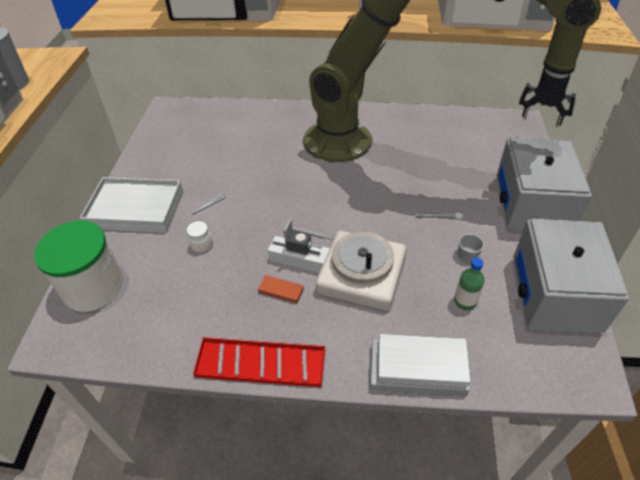

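View pics/top0.png

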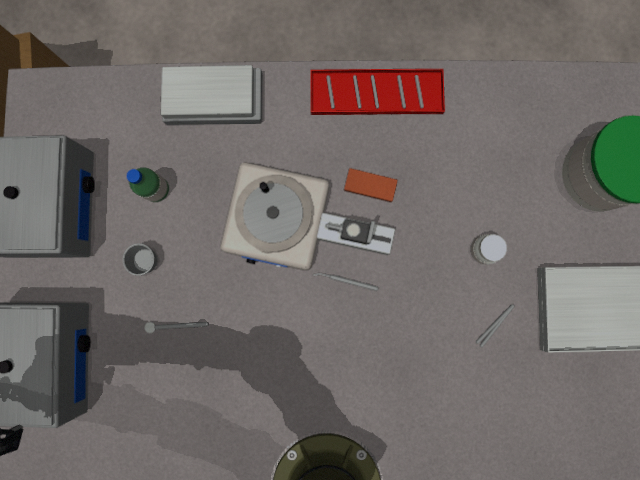

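The top view shows the housing around (275,215), the handle at (265,187), and the slideway running right to (395,240). The oilstone is at (371,185) and the probe at (347,281). Next I'll zoom in.

```bash
cat > h.py <<'E'
import numpy as np,cv2
from rig import bot,cams
def K(c): return np.array([[c["fx"],0,c["cx"]],[0,c["fy"],c["cy"]],[0,0,1.]])
def ray(c,uv,z):
    uv=np.array(uv,float).reshape(-1,1,2)
    n=cv2.undistortPoints(uv,K(c),np.array(c["dist_coeffs"]))[:,0]
    T=c["world_from_camera"];d=np.c_[n[:,0],-n[:,1],-np.ones(len(n))]@T[:3,:3].T
    o=T[:3,3];return o+d*((z-o[2])/d[:,2])[:,None]
def proj(c,P):
    P=np.array(P,float).reshape(-1,3);T=c["world_from_camera"]
    q=(P-T[:3,3])@T[:3,:3]
    q=q*[1,-1,-1]
    return cv2.projectPoints(q,np.zeros(3),np.zeros(3),K(c),np.array(c["dist_coeffs"]))[0][:,0]
E
python3 - <<'E'
from h import *
c=cams.camera("top");f=c["frame"]
cv2.imwrite("pics/t1.png",cv2.resize(f[150:300,210:410],None,fx=4,fy=4,interpolation=cv2.INTER_CUBIC))
c=cams.camera("scene");f=c["frame"]
cv2.imwrite("pics/s1.png",cv2.resize(f[205:315,250:420],None,fx=4.5,fy=4.5,interpolation=cv2.INTER_CUBIC))
E
```

```text
(no output)
```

View pics/t1.png

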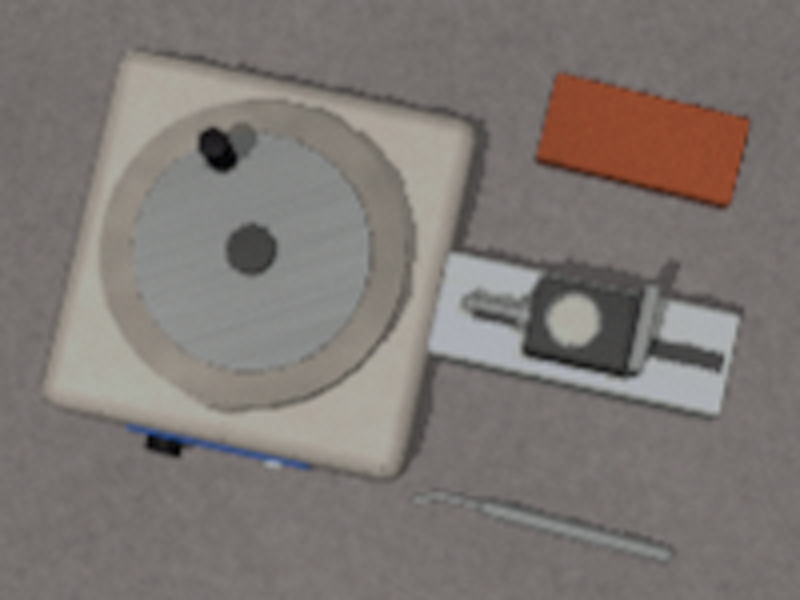

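View pics/s1.png

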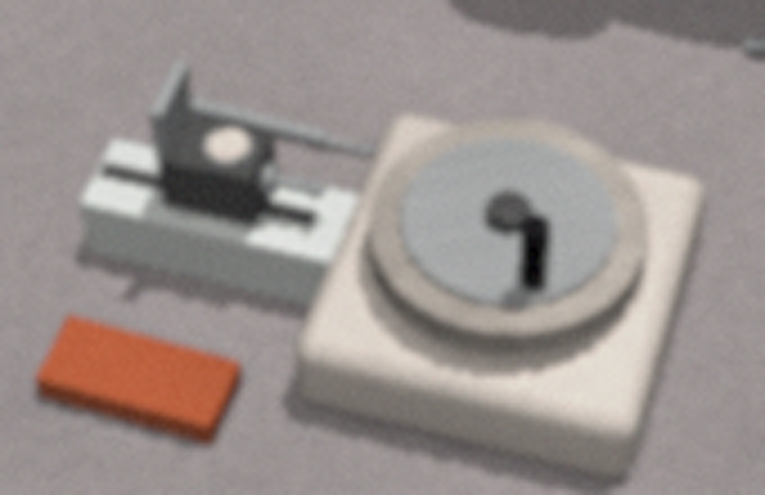

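```bash
python3 - <<'E'
from h import *
c=cams.camera("top");s=cams.camera("scene")
t=lambda L:[((u+.5)/4-.5+210,(v+.5)/4-.5+150) for u,v in L]
ss=lambda L:[((u+.5)/4.5-.5+250,(v+.5)/4.5-.5+205) for u,v in L]
P=lambda n,a:print(n,np.round(a*1000,1).tolist())
P("nut",ray(c,t([(251,249)]),.100));P("nut s",ray(s,ss([(508,210)]),.1))
P("flange",ray(c,t([(252,251)]),.090));P("flange s",ray(s,ss([(509,221)]),.09))
P("slide",ray(c,t([(455,252),(740,312),(718,415),(432,352)]),.048))
P("handle top",ray(c,t([(212,144)]),.142));P("handle s",ray(s,ss([(537,224)]),.142))
P("tab",ray(c,t([(661,287),(640,373)]),.136));P("tab s",ray(s,ss([(183,62),(153,118)]),.136))
P("probe",ray(c,t([(415,500),(670,555)]),.004))
P("oil",ray(c,t([(558,72),(748,118),(728,207),(540,160)]),.02))
# slide direction via fit of edges mask
f=c["frame"][150:300,210:410].astype(int)
hsv=cv2.cvtColor(c["frame"],cv2.COLOR_BGR2HSV)
m=((hsv[...,2]>165)&(hsv[...,1]<30)).astype(np.uint8);m[:, :320]=0;m[:,410:]=0;m[:200]=0;m[260:]=0
k,_=cv2.findContours(m,0,2);pts=np.vstack(k)
b=cv2.boxPoints(cv2.minAreaRect(pts));P("box",ray(c,b,.048))
E
```

```text
nut [[585.2, 106.1, 100.0]]
nut s [[588.9, 106.4, 100.0]]
flange [[585.5, 106.5, 90.0]]
flange s [[588.5, 107.3, 90.0]]
slide [[589.6, 2.0, 48.0], [556.4, -149.2, 48.0], [501.7, -136.6, 48.0], [536.2, 14.5, 48.0]]
handle top [[632.2, 121.7, 142.0]]
handle s [[633.9, 122.2, 142.0]]
tab [[560.2, -99.3, 136.0], [517.7, -88.4, 136.0]]
tab s [[520.6, -85.2, 136.0], [565.8, -96.3, 136.0]]
probe [[458.8, 24.8, 4.0], [427.9, -114.2, 4.0]]
oil [[692.5, -55.3, 20.0], [666.2, -159.3, 20.0], [616.9, -147.3, 20.0], [643.6, -44.9, 20.0]]
box [[548.5, 36.4, 48.0], [616.8, 9.0, 48.0], [549.7, -155.1, 48.0], [482.0, -127.0, 48.0]]
```

```bash
python3 - <<'E'
from h import *
A=np.array([.587,.1065])
ims=[]
for n in("top","scene"):
    c=cams.camera(n);f=c["frame"]
    r=np.arange(.055,.1,.0005);ph=np.radians(np.arange(0,360,1))
    X=A[0]+np.outer(np.cos(ph),r);Y=A[1]+np.outer(np.sin(ph),r)
    uv=proj(c,np.stack([X,Y,np.full_like(X,.086)],-1)).reshape(len(ph),len(r),2).astype(np.float32)
    im=cv2.remap(f,uv[...,0],uv[...,1],cv2.INTER_CUBIC).transpose(1,0,2)
    ims.append(cv2.resize(im,None,fx=2.2,fy=3))
cv2.imwrite("pics/pol.png",np.vstack(ims))
E
```

```text
(no output)
```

View pics/pol.png

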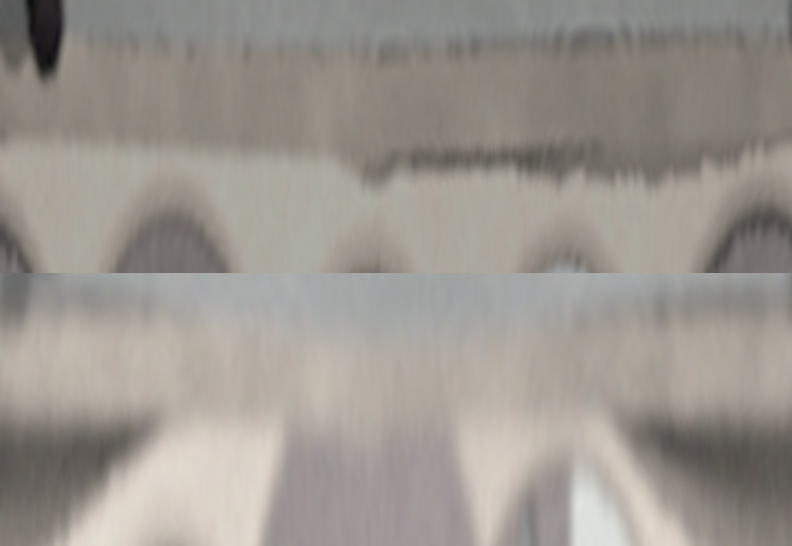

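```bash
python3 - <<'E'
from h import *
from scipy.ndimage import gaussian_filter
A=np.array([.587,.1065])
for n in("top","scene"):
    c=cams.camera(n);f=c["frame"]
    r=np.arange(.07,.095,.0005);ph=np.radians(np.arange(100,240,4))
    X=A[0]+np.outer(np.cos(ph),r);Y=A[1]+np.outer(np.sin(ph),r)
    uv=proj(c,np.stack([X,Y,np.full_like(X,.086)],-1)).reshape(len(ph),len(r),2).astype(np.float32)
    im=cv2.remap(f,uv[...,0],uv[...,1],cv2.INTER_CUBIC).astype(float)
    d=im[...,2]-im[...,0] if n=="scene" else im.mean(-1)
    g=np.abs(np.gradient(gaussian_filter(d,(0.7,2)),axis=1))
    print(n,[(int(round(np.degrees(p))),round(1000*r[k],1)) for p,k in zip(ph,g.argmax(1))])
E
```

```text
top [(100, np.float64(80.5)), (104, np.float64(80.0)), (108, np.float64(80.5)), (112, np.float64(80.5)), (116, np.float64(80.0)), (120, np.float64(80.5)), (124, np.float64(80.5)), (128, np.float64(80.5)), (132, np.float64(81.0)), (136, np.float64(81.0)), (140, np.float64(81.0)), (144, np.float64(81.0)), (148, np.float64(81.5)), (152, np.float64(81.5)), (156, np.float64(82.5)), (160, np.float64(83.5)), (164, np.float64(85.5)), (168, np.float64(86.0)), (172, np.float64(85.5)), (176, np.float64(84.5)), (180, np.float64(83.5)), (184, np.float64(83.5)), (188, np.float64(83.5)), (192, np.float64(83.5)), (196, np.float64(83.5)), (200, np.float64(83.5)), (204, np.float64(83.5)), (208, np.float64(83.0)), (212, np.float64(83.0)), (216, np.float64(83.0)), (220, np.float64(83.0)), (224, np.float64(83.0)), (228, np.float64(83.0)), (232, np.float64(83.0)), (236, np.float64(83.5))]
scene [(100, np.float64(80.0)), (104, np.float64(73.0)), (108, np.float64(78.5)), (112, np.float64(83.0)), (116, np.float64(82.5)), (120, np.float64(81.5)), (124, np.float64(93.0)), (128, np.float64(93.0)), (132, np.float64(85.5)), (136, np.float64(78.5)), (140, np.float64(79.5)), (144, np.float64(82.0)), (148, np.float64(82.0)), (152, np.float64(81.5)), (156, np.float64(81.0)), (160, np.float64(81.5)), (164, np.float64(83.0)), (168, np.float64(83.5)), (172, np.float64(83.0)), (176, np.float64(82.0)), (180, np.float64(81.5)), (184, np.float64(81.5)), (188, np.float64(79.0)), (192, np.float64(79.0)), (196, np.float64(79.0)), (200, np.float64(79.0)), (204, np.float64(78.5)), (208, np.float64(93.0)), (212, np.float64(93.0)), (216, np.float64(71.0)), (220, np.float64(79.0)), (224, np.float64(78.5)), (228, np.float64(77.5)), (232, np.float64(88.5)), (236, np.float64(92.5))]
```

The high spot shows at world azimuth 168° in both views. The feeler is at about 257°, so the wheel needs about +89° anticlockwise. I'll move to the outside of the tab with shut fingers first.

Request:
drive_tool(
  steps=[
    [0,0,45,0,0,0],
    [0,0,45,0,0,0],
    [20,-44,0,0,0,1],
    [20,-44,0,0,0,1],
    [20,-44,0,0,0,1],
    [20,-44,0,0,0,1],
    [20,-44,0,0,0,1],
    [20,-44,0,0,0,0],
    [20,-44,0,0,0,0],
    [20,-44,0,0,0,0],
  ],
  grip=1,
  squeeze=30,
)

```text
clock: 1.5
tool_pos: [0.3489, 0.237, 0.3246]
orientation: [-0.002, 0.776, 0.63, 0.002]
force: [1.7, -0.8, -0.1]
width: -0.0
```

Request:
drive_tool(
  steps=[
    [20,-44,0,0,0,0],
    [20,-44,0,0,0,0],
    [20,-44,0,0,0,0],
    [20,-44,0,0,0,0],
    [20,-44,0,0,0,0],
    [20,-44,0,0,0,0],
    [20,-44,0,0,0,0],
    [20,-44,0,0,0,0],
    [20,-15,0,0,0,-1],
    [0,0,0,0,0,0],
  ],
)

```text
clock: 2.5
tool_pos: [0.5325, -0.152, 0.3277]
orientation: [0.002, 0.784, 0.62, 0.005]
force: [0.1, 0.7, -0.2]
width: -0.003
```

Request:
drive_tool(
  steps=[
    [-5,1,-40,0,0,0],
    [4,19,-40,0,0,0],
    [0,0,-40,0,0,0],
    [0,0,-40,0,0,0],
    [0,0,-30,0,0,0],
    [0,0,-15,0,0,0],
    [0,0,-6,0,0,0],
    [0,0,0,0,0,0],
    [0,0,0,0,0,0],
    [0,0,0,0,0,0],
  ],
)

```text
clock: 3.5
tool_pos: [0.5302, -0.1263, 0.1141]
orientation: [0.004, 0.783, 0.622, 0.009]
force: [-0.0, -1.2, 0.6]
width: -0.001
```

```bash
python3 - <<'E'
from h import *
c=cams.camera("top");s=cams.camera("scene")
a=cv2.resize(c["frame"][150:300,210:410],None,fx=3,fy=3,interpolation=cv2.INTER_CUBIC)
b=cv2.resize(s["frame"][165:315,240:420],None,fx=3,fy=3,interpolation=cv2.INTER_CUBIC)
cv2.imwrite("pics/t2.png",a);cv2.imwrite("pics/s2.png",b);print(bot.sense()["tool_pos"],bot.sense()["force"])
E
```

```text
[ 0.53032128 -0.12644435  0.11417493] [0.19108364 0.21059574 0.10504873]
```

View pics/s2.png

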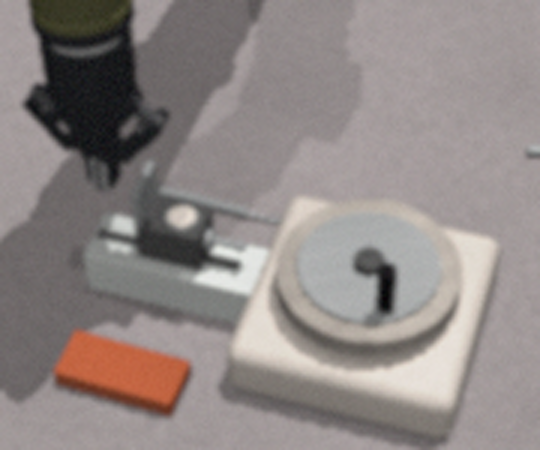

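View pics/t2.png

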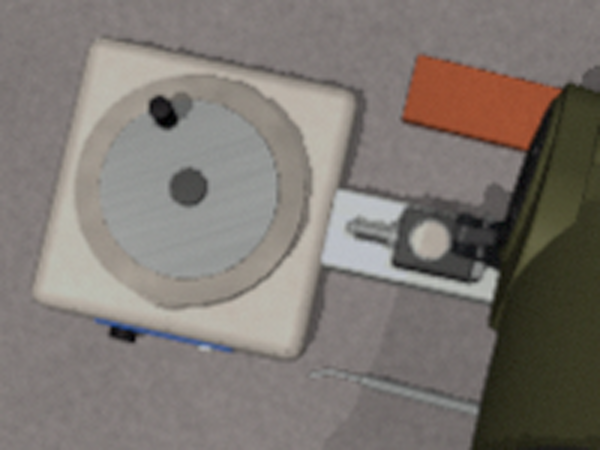

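Request:
drive_tool(
  steps=[
    [0.5,3,0,0,0,0],
    [0.7,3,0,0,0,0],
    [0.7,3,0,0,0,0],
    [0.7,3,0,0,0,0],
    [0.7,3,0,0,0,0],
    [0.2,1,0,0,0,0],
    [0.2,1,0,0,0,0],
    [0.2,1,0,0,0,0],
    [0.2,1,0,0,0,0],
    [0.2,1,0,0,0,0],
  ],
)

```text
clock: 4.6
tool_pos: [0.5353, -0.1073, 0.1157]
orientation: [0.006, 0.783, 0.622, 0.009]
force: [-1.1, -3.9, -0.3]
width: 0.002
```

Request:
drive_tool(
  steps=[
    [0.3,1.5,-0.1,0,0,0],
    [0.3,1.5,-0.1,0,0,0],
    [0.3,1.5,-0.1,0,0,0],
    [0.3,1.5,-0.1,0,0,0],
    [0.3,1.5,-0.1,0,0,0],
    [0.3,1.5,-0.1,0,0,0],
    [0.3,1.5,-0.1,0,0,0],
    [0.3,1.5,-0.1,0,0,0],
    [0.3,1.5,-0.1,0,0,0],
    [0.3,1.5,-0.1,0,0,0],
  ],
)

```text
clock: 5.6
tool_pos: [0.5351, -0.1075, 0.1159]
orientation: [0.012, 0.788, 0.616, 0.003]
force: [-1.0, -5.8, 1.4]
width: 0.001
```

Request:
drive_tool(
  steps=[
    [0.7,3,-0.3,0,0,0],
    [0.7,3,-0.3,0,0,0],
    [0.8,3.5,-0.3,0,0,0],
    [0.8,3.5,-0.3,0,0,0],
    [0.8,3.5,-0.3,0,0,0],
    [0.9,4,-0.3,0,0,0],
    [0.9,4,-0.3,0,0,0],
    [0.9,4,-0.3,0,0,0],
    [0.9,4,-0.3,0,0,0],
    [0.9,4,-0.3,0,0,0],
  ],
)

```text
clock: 6.6
tool_pos: [0.5345, -0.1079, 0.1164]
orientation: [0.025, 0.798, 0.602, -0.012]
force: [-3.2, -12.3, 2.2]
width: 0.001
```

```bash
cat >> h.py <<'E'
from scipy.spatial.transform import Rotation as R
A=np.array([587,106.5]);YB=np.array([.2265,.974]);XB=np.array([.974,-.2265])
def corr(ang=76.9):
    s=bot.sense();q=s["orientation"]
    h=np.radians(ang/2);d=R.from_quat([np.cos(h),np.sin(h),0,0])
    e=(d*R.from_quat([q[1],q[2],q[3],q[0]]).inv()).as_rotvec(degrees=True)
    p=s["tool_pos"]*1000;F=s["force"]
    print("clk",round(s["clock"],2),"corr deg",e.round(1),"body xy",((p[:2]-A)@XB).round(1),((p[:2]-A)@YB).round(1),"z",p[2].round(1),"F body",(F[:2]@XB).round(1),(F[:2]@YB).round(1),"Fz",F[2].round(1),"M",s["wrist_torque"].round(2))
    d=p[:2]-A;r=np.hypot(*d);a=np.arctan2(d[1],d[0]);t=np.array([-np.sin(a),np.cos(a)])
    print("polar r",r.round(1),"ang",np.degrees(a).round(1),"Ft",(F[:2]@t).round(2),"Fr",(F[:2]@(d/r)).round(2))
E
python3 -c "
from h import *
corr()"
```

```text
clk 6.6 corr deg [3.1 0.7 2.8] body xy -2.6 -220.8 z 116.4 F body -0.3 -12.7 Fz 2.2 M [-2.4   0.67  0.04]
polar r 220.8 ang -103.8 Ft -0.18 Fr 12.73
```

Request:
drive_tool(
  steps=[
    [0.9,4,-0.3,0.8,0.2,0.8],
    [0.9,4,-0.3,1,0.2,0.8],
    [0.9,4,-0.3,1,0.2,0.8],
    [0.9,4,-0.3,1,0.2,0.8],
    [1,4.3,-0.3,1,0.2,0.8],
    [1,4.3,-0.3,1,0.2,0.8],
    [1,4.3,-0.3,1,0.2,0.8],
    [1,4.3,-0.3,1,0.2,0.8],
    [1,4.3,-0.3,1,0.2,0.6],
    [1,4.3,-0.3,1,0.2,0.6],
  ],
)

```text
clock: 7.6
tool_pos: [0.5353, -0.1059, 0.1149]
orientation: [-0.04, 0.765, 0.642, 0.013]
force: [-4.1, -11.6, 2.4]
width: -0.002
```

```bash
python3 -c "
from h import *
corr()"
```

```text
clk 7.6 corr deg [-4.5 -1.7 -3.1] body xy -2.2 -218.6 z 114.9 F body -1.4 -12.2 Fz 2.4 M [-2.47  0.73  0.05]
polar r 218.6 ang -103.7 Ft -1.29 Fr 12.22
```

Request:
drive_tool(
  steps=[
    [1,5,-0.2,-0.4,-0.2,-0.4],
    [1,5,-0.2,-0.4,-0.2,-0.4],
    [1.2,5,-0.2,-0.3,-0.2,-0.3],
    [1.2,5,-0.2,-0.2,-0.2,-0.3],
    [1.2,5.3,-0.2,0,0,0],
    [1.2,5.3,-0.2,0,0,0],
    [1.2,5.3,-0.2,0,0,0],
    [1.2,5.3,-0.2,0.2,0,0],
    [1.2,5.3,-0.2,0.2,0,0],
    [1.2,5.3,-0.2,0.2,0,0],
  ],
)

```text
clock: 8.6
tool_pos: [0.5358, -0.1016, 0.1156]
orientation: [-0.013, 0.787, 0.617, -0.005]
force: [-4.1, -13.7, 3.0]
width: -0.002
```

```bash
python3 -c "
from h import *
corr()"
```

```text
clk 8.6 corr deg [-0.8 -1.3  0.8] body xy -2.7 -214.3 z 115.6 F body -0.8 -14.3 Fz 3.0 M [-2.78  0.78  0.11]
polar r 214.3 ang -103.8 Ft -0.66 Fr 14.31
```

Request:
drive_tool(
  steps=[
    [1.4,6,-0.2,0.2,0,0.2],
    [1.4,6,-0.2,0.2,0,0.2],
    [1.4,6,-0.2,0.2,0,0.2],
    [1.4,6,-0.2,0.2,0,0.2],
    [1.4,6,-0.2,0.2,0,0.2],
    [1.4,6,-0.2,0.2,0,0.2],
    [1.4,6,-0.2,0.2,0,0.2],
    [1.4,6,-0.2,0.2,0,0.2],
    [1.4,6,-0.2,0.2,0,0.2],
    [1.4,6,-0.2,0.2,0,0.2],
  ],
)

```text
clock: 9.6
tool_pos: [0.5384, -0.0896, 0.1159]
orientation: [-0.009, 0.789, 0.614, -0.014]
force: [-4.1, -14.7, 2.6]
width: 0.005
```

```bash
python3 -c "
from h import *
corr()"
```

```text
clk 9.6 corr deg [ 0.2 -2.   1.1] body xy -2.9 -202.0 z 115.9 F body -0.6 -15.2 Fz 2.6 M [-2.83  0.7   0.17]
polar r 202.1 ang -103.9 Ft -0.41 Fr 15.23
```

12 mm more to go; same step.

Request:
drive_tool(
  steps=[
    [1.4,6,-0.2,0.2,-0.2,0.3],
    [1.4,6,-0.2,0.2,-0.2,0.3],
    [1.4,6,-0.2,0.2,-0.2,0.3],
    [1.4,6,-0.2,0.2,-0.2,0.3],
    [1.4,6,-0.2,0.2,-0.2,0.3],
    [1.4,6,-0.2,0.2,-0.2,0.3],
    [1.4,6,-0.2,0.2,-0.2,0.3],
    [1.4,6,-0.2,0.2,-0.2,0.3],
    [1.4,6,-0.2,0.2,-0.2,0.3],
    [1.4,6,-0.2,0.2,-0.2,0.3],
  ],
)

```text
clock: 10.6
tool_pos: [0.5419, -0.0775, 0.1161]
orientation: [0.005, 0.785, 0.619, -0.01]
force: [-2.6, -13.3, 1.3]
width: -0.001
```

```bash
python3 -c "
from h import *
corr()"
```

```text
clk 10.6 corr deg [ 1.1 -0.5  0.3] body xy -2.3 -189.5 z 116.1 F body 0.5 -13.6 Fz 1.3 M [-2.85  0.73  0.05]
polar r 189.5 ang -103.8 Ft 0.63 Fr 13.59
```

Request:
drive_tool(
  steps=[
    [1.4,6,-0.2,0.3,0,0.2],
    [1.4,6,-0.2,0.3,0,0.2],
    [1.4,6,-0.2,0.3,0,0.2],
    [1.4,6,-0.2,0.3,0,0.2],
    [1.5,6.5,-0.2,0.3,0,0.2],
    [1.5,6.5,-0.2,0.3,0,0.2],
    [1.5,6.5,-0.2,0.3,0,0.2],
    [1.5,6.5,-0.2,0.3,0,0.2],
    [1.5,6.5,-0.2,0.3,0,0.2],
    [1.5,6.5,-0.2,0.3,0,0.2],
  ],
)

```text
clock: 11.6
tool_pos: [0.5417, -0.0765, 0.1163]
orientation: [0.005, 0.79, 0.613, -0.02]
force: [-3.7, -18.8, 1.9]
width: -0.002
```

```bash
python3 -c "
from h import *
corr()"
```

```text
clk 11.6 corr deg [ 1.9 -1.4  1.3] body xy -2.7 -188.5 z 116.3 F body 0.7 -19.1 Fz 1.9 M [-3.63  0.86  0.14]
polar r 188.5 ang -103.9 Ft 0.93 Fr 19.09
```

Request:
drive_tool(
  steps=[
    [1.6,7,-0.2,0.4,-0.2,0.3],
    [1.6,7,-0.2,0.4,-0.2,0.3],
    [1.7,7.3,-0.2,0.4,-0.2,0.3],
    [1.7,7.5,-0.2,0.4,-0.2,0.3],
    [1.7,7.5,-0.2,0.4,-0.2,0.3],
    [1.7,7.5,-0.2,0.4,-0.2,0.3],
    [1.7,7.5,-0.2,0.4,-0.2,0.3],
    [1.7,7.5,-0.2,0.4,-0.2,0.3],
    [1.7,7.5,-0.2,0.4,-0.2,0.3],
    [1.7,7.5,-0.2,0.4,-0.2,0.3],
  ],
)

```text
clock: 12.6
tool_pos: [0.5418, -0.0765, 0.1164]
orientation: [0.014, 0.793, 0.609, -0.016]
force: [-2.5, -19.9, 1.6]
width: -0.002
```

```bash
python3 -c "
from h import *
corr()"
```

```text
clk 12.6 corr deg [ 2.4 -0.5  1.9] body xy -2.6 -188.5 z 116.4 F body 2.1 -19.9 Fz 1.6 M [-4.16  0.86  0.05]
polar r 188.6 ang -103.9 Ft 2.36 Fr 19.88
```

Request:
drive_tool(
  steps=[
    [-1,-5,0,0,0,0],
    [-2,-8,0,0.5,0,0.5],
    [-2,-8,0,0.5,0,0.5],
    [-2,-8,0,0.5,0,0.5],
    [0,0,40,0.5,0,0.4],
    [0,0,40,0,0,0],
    [0,0,40,0,0,0],
    [0,40,30,0,0,0],
    [10,45,0,0,0,0],
    [20,45,0,0,0,0],
  ],
  grip=0.3,
)

```text
clock: 13.6
tool_pos: [0.5612, 0.0198, 0.2723]
orientation: [-0.002, 0.788, 0.616, -0.005]
force: [0.8, -1.2, 0.0]
width: 0.7
```

```bash
python3 - <<'E'
from h import *
corr()
c=cams.camera("top");s=cams.camera("scene")
a=cv2.resize(c["frame"][150:300,210:410],None,fx=4,fy=4,interpolation=cv2.INTER_CUBIC)
b=cv2.resize(s["frame"][165:315,240:420],None,fx=4,fy=4,interpolation=cv2.INTER_CUBIC)
cv2.imwrite("pics/t3.png",a);cv2.imwrite("pics/s3.png",b);print(bot.sense()["width"])
E
```

```text
clk 13.6 corr deg [ 0.2 -0.5  0.8] body xy -5.5 -90.3 z 272.3 F body 1.1 -1.0 Fz 0.0 M [-0.03 -0.11 -0.02]
polar r 90.5 ang -106.6 Ft 1.12 Fr 0.95
0.6988920656026432
```

View pics/s3.png

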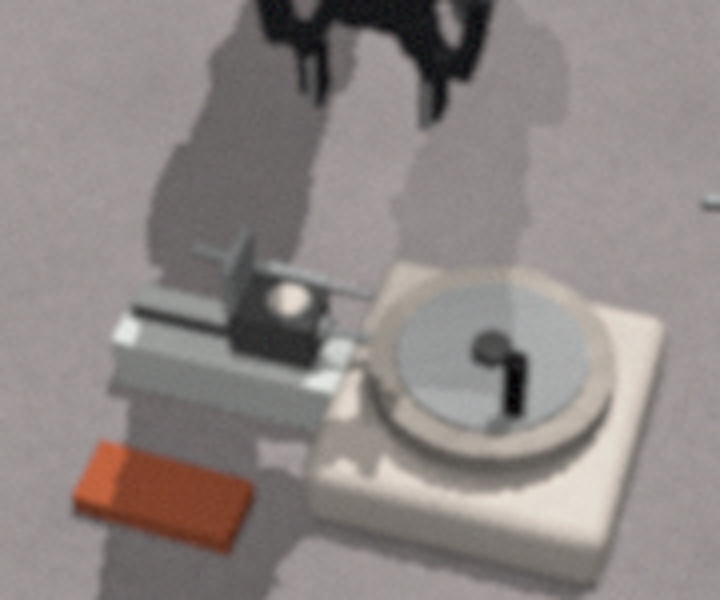

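View pics/t3.png

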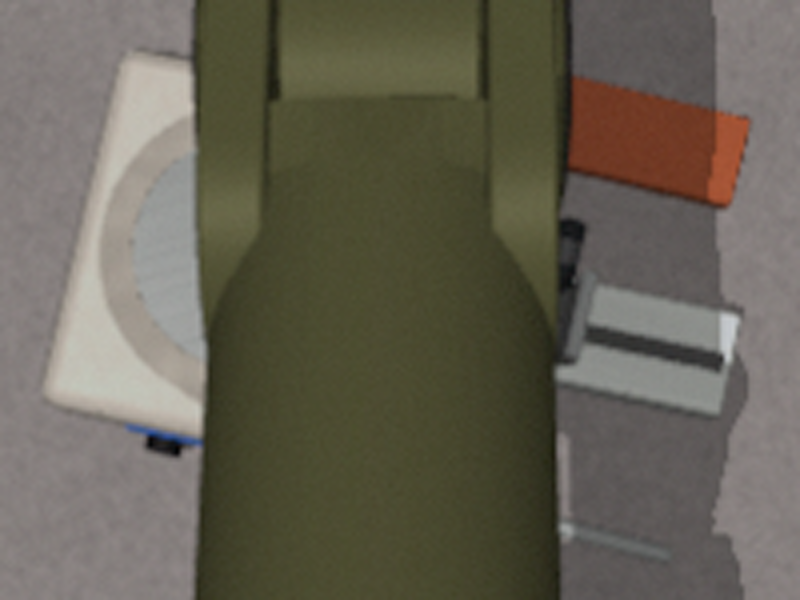

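The scene view shows the tab at (240,265) with the gauge block right up by the stone, so it is home. The handle stands at (513,385). Going to the handle next.

Request:
drive_tool(
  steps=[
    [24,34,0,0,0,0.3],
    [24,34,0,0,0,0.3],
    [22,32,-20,0,0,0.2],
    [2,2,-30,0,0,0],
    [0,0,-30,0,0,0],
    [0,0,-30,0,0,0],
    [0,0,0,0,0,0],
    [0,0,0,0,0,0],
    [0,0,0,0,0,0],
    [0,0,0,0,0,0],
  ],
  grip=0.3,
)

```text
clock: 14.7
tool_pos: [0.6365, 0.1436, 0.1595]
orientation: [-0.007, 0.776, 0.631, 0.001]
force: [-0.7, 0.4, 0.7]
width: 0.7
```

```bash
python3 - <<'E'
from h import *
corr();print(bot.sense()["tool_pos"])
s=cams.camera("scene")
b=cv2.resize(s["frame"][165:315,240:420],None,fx=4,fy=4,interpolation=cv2.INTER_CUBIC)
cv2.imwrite("pics/s4.png",b)
E
```

```text
clk 14.7 corr deg [-0.7 -0.4 -1.4] body xy 39.8 47.4 z 159.5 F body -0.8 0.3 Fz 0.7 M [-0.04  0.01  0.07]
polar r 61.9 ang 36.9 Ft 0.75 Fr -0.28
[0.6365267  0.14362541 0.1595419 ]
```

View pics/s4.png

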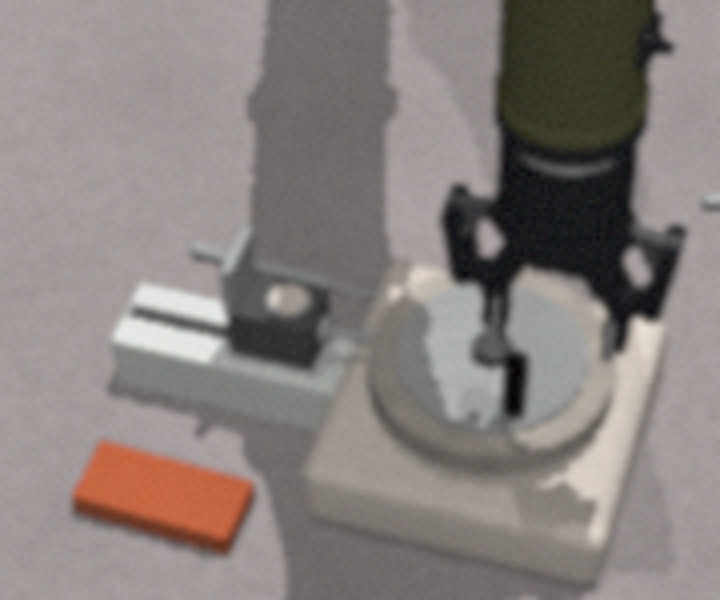

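The handle top is at (513,357) with the fingers either side, but offset about 21 mm to +y. I'll correct that and then descend.

Request:
drive_tool(
  steps=[
    [-1.5,-8,0,0,0,-0.4],
    [-1,-8,0,-0.2,0,-0.4],
    [-1,-5,0,-0.2,0,-0.4],
    [0,0,0,0,0,0],
    [0,0,0,0,0,0],
    [0,0,-15,0,0,0],
    [0,0,-15,0,0,0],
    [0,0,-12,0,0,0],
    [0,0,-7,0,0,0],
    [0,0,0,0,0,0],
  ],
)

```text
clock: 15.75
tool_pos: [0.6345, 0.1202, 0.1127]
orientation: [-0.003, 0.783, 0.622, 0.001]
force: [0.3, -0.1, 0.2]
width: 0.705
```

```bash
python3 - <<'E'
from h import *
corr();print(bot.sense()["tool_pos"])
s=cams.camera("scene")
b=cv2.resize(s["frame"][165:315,240:420],None,fx=4,fy=4,interpolation=cv2.INTER_CUBIC)
cv2.imwrite("pics/s5.png",b)
E
```

```text
clk 15.75 corr deg [-0.3 -0.1  0. ] body xy 43.1 24.1 z 112.7 F body 0.3 -0.1 Fz 0.2 M [-0.02 -0.02 -0.04]
polar r 49.4 ang 16.1 Ft -0.21 Fr 0.23
[0.6344736  0.12018104 0.11267226]
```

View pics/s5.png

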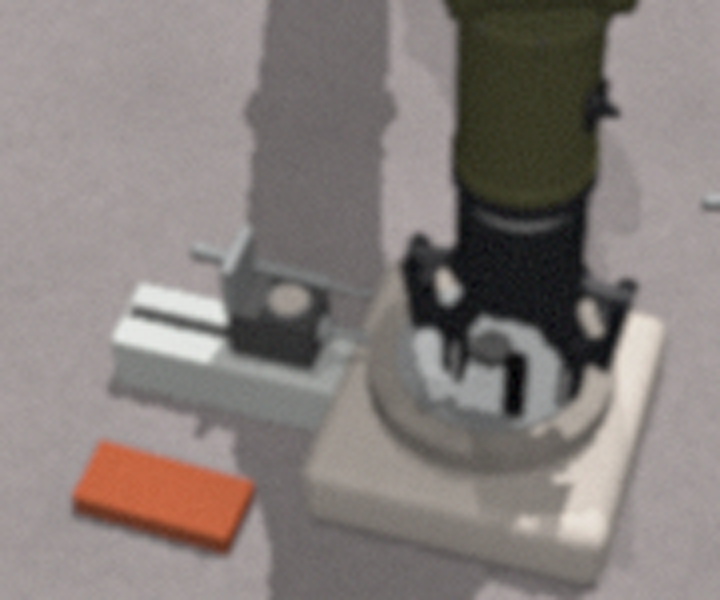

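The handle at (513,385) sits between the fingers, so I'll close gently.

Request:
drive_tool(
  steps=[
    [0,0,-1,0,0,0],
    [0,0,-1,0,0,0],
    [0,0,0,0,0,0],
    [0,0,0,0,0,0],
    [0,0,0,0,0,0],
    [0,0,0,0,0,0],
    [0,0,0,0,0,0],
    [0,0,0,0,0,0],
    [0,0,0,0,0,0],
    [0,0,0,0,0,0],
  ],
  grip=1,
  squeeze=20,
)

```text
clock: 16.8
tool_pos: [0.636, 0.1208, 0.1126]
orientation: [-0.002, 0.783, 0.622, 0.003]
force: [1.1, 0.7, -1.4]
width: 0.178
```

```bash
python3 - <<'E'
from h import *
corr();print(bot.sense()["tool_pos"],bot.sense()["width"])
E
```

```text
clk 16.8 corr deg [-0.4  0.1  0. ] body xy 44.5 25.0 z 112.6 F body 0.9 0.9 Fz -1.4 M [-0.04 -0.15  0.  ]
polar r 51.0 ang 16.3 Ft 0.36 Fr 1.25
[0.63595776 0.1207815  0.11260264] 0.17760961283660506
```

Request:
drive_tool(
  steps=[
    [-1.2,3.8,0,0,0,0],
    [-1.5,3.7,0,0,0,0],
    [-1.8,3.6,0,0,0,0],
    [-2.0,3.5,0,0,0,0],
    [-2.2,3.3,0,0,0,0],
    [-2.5,3.2,0,0,0,0],
    [-2.7,3.0,0,0,0,0],
    [-2.9,2.8,0,0,0,0],
    [-3.1,2.6,0,0,0,0],
    [-3.2,2.4,0,0,0,0],
  ],
)

```text
clock: 17.8
tool_pos: [0.6191, 0.1458, 0.1127]
orientation: [0.006, 0.786, 0.618, 0.005]
force: [4.4, -2.4, -3.2]
width: 0.182
```

```bash
python3 - <<'E'
from h import *
corr();print(bot.sense()["tool_pos"],bot.sense()["width"])
E
```

```text
clk 17.8 corr deg [0.2 0.9 0.5] body xy 22.4 45.5 z 112.7 F body 4.8 -1.3 Fz -3.2 M [-0.36 -0.72 -0.01]
polar r 50.7 ang 50.7 Ft -4.93 Fr 0.94
[0.61911289 0.1457761  0.11270271] 0.18196991108874186
```

Request:
drive_tool(
  steps=[
    [-3.2,2.4,0,0,0,0],
    [-3.4,2.2,0,0,0,0],
    [-3.5,1.9,0,0,0,0],
    [-3.6,1.7,0,0,0,0],
    [-3.7,1.4,0,0,0,0],
    [-3.8,1.2,0,0,0,0],
    [-3.9,0.9,0,0,0,0],
    [-3.9,0.7,0,0,0,0],
    [0,0,0,0,0,0],
    [0,0,0,0,0,0],
  ],
)

```text
clock: 18.8
tool_pos: [0.586, 0.1566, 0.1127]
orientation: [0.007, 0.786, 0.618, 0.003]
force: [4.4, -3.0, -5.1]
width: 0.177
```

```bash
python3 - <<'E'
from h import *
corr();print(bot.sense()["tool_pos"],bot.sense()["width"])
E
```

```text
clk 18.8 corr deg [0.4 0.8 0.6] body xy -12.3 48.6 z 112.7 F body 5.0 -1.9 Fz -5.1 M [-0.47 -0.8   0.  ]
polar r 50.1 ang 91.1 Ft -4.32 Fr -3.1
[0.58603374 0.1566065  0.11268593] 0.17651733069003603
```

Request:
drive_tool(
  steps=[
    [-2,-0.1,0,0,0,0],
    [-2,-0.2,0,0,0,0],
    [-2,-0.3,0,0,0,0],
    [-2,-0.4,0,0,0,0],
    [0,0,0,0,0,0],
    [0,0,0,0,0,0],
    [0,0,0,0,0,0],
    [0,0,0,0,0,0],
    [0,0,0,0,0,0],
    [0,0,0,0,0,0],
  ],
)

```text
clock: 19.8
tool_pos: [0.5823, 0.1563, 0.1127]
orientation: [0.009, 0.787, 0.617, 0.007]
force: [3.1, -2.7, -3.4]
width: 0.182
```

```bash
python3 - <<'E'
from h import *
corr();print(bot.sense()["tool_pos"],bot.sense()["width"])
E
```

```text
clk 19.8 corr deg [0.3 1.3 0.6] body xy -15.8 47.4 z 112.7 F body 3.6 -1.9 Fz -3.4 M [-0.58 -0.28 -0.06]
polar r 50.0 ang 95.4 Ft -2.8 Fr -2.94
[0.58231087 0.15630486 0.112665  ] 0.18219565193932918
```

Request:
drive_tool(
  steps=[
    [-2.5,-0.2,0,0,0,0],
    [-2.5,-0.3,0,0,0,0],
    [-2.5,-0.3,0,0,0,0],
    [-2.5,-0.4,0,0,0,0],
    [0,0,0,0,0,0],
    [0,0,0,0,0,0],
    [0,0,0,0,0,0],
    [0,0,0,0,0,0],
    [0,0,0,0,0,0],
    [0,0,0,0,0,0],
  ],
)

```text
clock: 20.8
tool_pos: [0.5809, 0.1562, 0.1129]
orientation: [0.013, 0.787, 0.617, 0.015]
force: [3.0, -2.5, -3.7]
width: 0.18
```

```bash
python3 - <<'E'
from h import *
corr();print(bot.sense()["tool_pos"],bot.sense()["width"])
E
```

```text
clk 20.8 corr deg [0.1 2.3 0.7] body xy -17.2 47.0 z 112.9 F body 3.5 -1.8 Fz -3.7 M [-0.64 -0.38  0.04]
polar r 50.0 ang 97.0 Ft -2.68 Fr -2.89
[0.58086734 0.15617264 0.11290663] 0.18013116842575383
```

Request:
drive_tool(
  steps=[
    [-3,-0.3,0,0,0.3,0.1],
    [-3.5,-0.4,0,0,0.3,0.1],
    [-3.5,-0.4,0,0,0.3,0.1],
    [-3.5,-0.5,0,0,0.3,0.1],
    [0,0,0,0,0,0],
    [0,0,0,0,0,0],
    [0,0,0,0,0,0],
    [0,0,0,0,0,0],
    [0,0,0,0,0,0],
    [0,0,0,0,0,0],
  ],
)

```text
clock: 21.8
tool_pos: [0.5787, 0.1558, 0.1129]
orientation: [0.013, 0.784, 0.62, 0.016]
force: [3.6, -1.7, -4.2]
width: 0.179
```

```bash
python3 - <<'E'
from h import *
corr();print(bot.sense()["tool_pos"],bot.sense()["width"])
E
```

```text
clk 21.8 corr deg [-0.   2.3  0.3] body xy -19.2 46.2 z 112.9 F body 3.9 -0.8 Fz -4.2 M [-0.7  -0.46  0.05]
polar r 50.0 ang 99.5 Ft -3.31 Fr -2.25
[0.57872122 0.15580883 0.11291883] 0.17877339150953228
```

Request:
drive_tool(
  steps=[
    [-4,-0.6,0,0,0.5,0.1],
    [-4,-0.6,0,0,0.5,0.1],
    [-4,-0.6,0,0,0.5,0.1],
    [-4,-0.7,0,0,0.5,0.1],
    [0,0,0,0,0,0],
    [0,0,0,0,0,0],
    [0,0,0,0,0,0],
    [0,0,0,0,0,0],
    [0,0,0,0,0,0],
    [0,0,0,0,0,0],
  ],
)

```text
clock: 22.8
tool_pos: [0.5755, 0.1552, 0.1129]
orientation: [0.008, 0.782, 0.623, 0.013]
force: [3.8, -2.2, -5.2]
width: 0.178
```

```bash
python3 - <<'E'
from h import *
corr();print(bot.sense()["tool_pos"],bot.sense()["width"])
E
```

```text
clk 22.8 corr deg [-0.2  1.7 -0.1] body xy -22.2 44.8 z 112.9 F body 4.2 -1.3 Fz -5.2 M [-0.73 -0.61 -0.03]
polar r 50.0 ang 103.3 Ft -3.2 Fr -3.03
[0.57550413 0.15517887 0.11291162] 0.17814862373494467
```

Request:
drive_tool(
  steps=[
    [-4,-0.8,0,0,0.4,0],
    [-4,-0.8,0,0,0.4,0],
    [0,0,0,0,0,0],
    [0,0,0,0,0,0],
    [0,0,0,0,0,0],
    [0,0,0,0,0,0],
    [0,0,0,0,0,0],
    [0,0,0,0,0,0],
    [0,0,0,0,0,0],
    [0,0,0,0,0,0],
  ],
)

```text
clock: 23.8
tool_pos: [0.573, 0.1545, 0.1129]
orientation: [0.006, 0.782, 0.623, 0.012]
force: [4.0, -2.4, -5.1]
width: 0.176
```

```bash
python3 - <<'E'
from h import *
corr();print(bot.sense()["tool_pos"],bot.sense()["width"])
E
```

```text
clk 23.8 corr deg [-0.3  1.6 -0.1] body xy -24.5 43.6 z 112.9 F body 4.5 -1.4 Fz -5.1 M [-0.62 -0.69  0.04]
polar r 50.0 ang 106.2 Ft -3.21 Fr -3.39
[0.57302307 0.15446715 0.11288848] 0.1762523928261763
```

Request:
drive_tool(
  steps=[
    [-2.5,-0.7,0,0,0.2,0],
    [-2.5,-0.7,0,0,0.2,0],
    [0,0,0,0,0,0],
    [0,0,0,0,0,0],
    [0,0,0,0,0,0],
    [0,0,0,0,0,0],
    [0,0,0,0,0,0],
    [0,0,0,0,0,0],
    [0,0,0,0,0,0],
    [0,0,0,0,0,0],
  ],
)

```text
clock: 24.8
tool_pos: [0.573, 0.1544, 0.1129]
orientation: [0.006, 0.782, 0.623, 0.014]
force: [4.1, -2.7, -4.7]
width: 0.178
```

```bash
python3 - <<'E'
from h import *
corr();print(bot.sense()["tool_pos"],bot.sense()["width"])
E
```

```text
clk 24.8 corr deg [-0.4  1.7 -0.2] body xy -24.5 43.5 z 112.9 F body 4.6 -1.7 Fz -4.7 M [-0.73 -0.73 -0.03]
polar r 49.9 ang 106.3 Ft -3.17 Fr -3.7
[0.57298012 0.15443585 0.11289357] 0.17821281509967554
```

Request:
drive_tool(
  steps=[
    [-3.6,-1,0,0,0.2,0],
    [-3.6,-1,0,0,0.2,0],
    [0,0,0,0,0,0],
    [0,0,0,0,0,0],
    [0,0,0,0,0,0],
    [0,0,0,0,0,0],
    [0,0,0,0,0,0],
    [0,0,0,0,0,0],
    [0,0,0,0,0,0],
    [0,0,0,0,0,0],
  ],
)

```text
clock: 25.8
tool_pos: [0.5707, 0.1537, 0.1129]
orientation: [0.007, 0.782, 0.623, 0.016]
force: [4.1, -1.7, -4.9]
width: 0.177
```

```bash
python3 - <<'E'
from h import *
corr();print(bot.sense()["tool_pos"],bot.sense()["width"])
E
```

```text
clk 25.8 corr deg [-0.5  1.9 -0.2] body xy -26.5 42.3 z 112.9 F body 4.4 -0.7 Fz -4.9 M [-0.75 -0.68 -0.03]
polar r 49.9 ang 109.0 Ft -3.33 Fr -2.95
[0.57073486 0.15370121 0.11291252] 0.1773495476628458
```

Request:
drive_tool(
  steps=[
    [-3.6,-1.2,0,0,0.2,0],
    [-3.6,-1.2,0,0,0.2,0],
    [0,0,0,0,0,0],
    [0,0,0,0,0,0],
    [0,0,0,0,0,0],
    [0,0,0,0,0,0],
    [0,0,0,0,0,0],
    [0,0,0,0,0,0],
    [0,0,0,0,0,0],
    [0,0,0,0,0,0],
  ],
)

```text
clock: 26.8
tool_pos: [0.5672, 0.1522, 0.1129]
orientation: [0.006, 0.782, 0.623, 0.016]
force: [3.5, -2.5, -4.2]
width: 0.177
```

```bash
python3 - <<'E'
from h import *
corr();print(bot.sense()["tool_pos"],bot.sense()["width"])
for n in("top","scene"):
    s=cams.camera(n)
    b=cv2.resize(s["frame"][180:300,220:420],None,fx=4,fy=4,interpolation=cv2.INTER_CUBIC)
    cv2.imwrite(f"pics/{n}6.png",b)
E
```

```text
clk 26.8 corr deg [-0.6  1.9 -0.2] body xy -29.6 40.1 z 112.9 F body 4.0 -1.6 Fz -4.2 M [-0.82 -0.6  -0.01]
polar r 49.8 ang 113.4 Ft -2.25 Fr -3.67
[0.56724785 0.15224564 0.11291743] 0.17739517513646874
```

View pics/scene6.png

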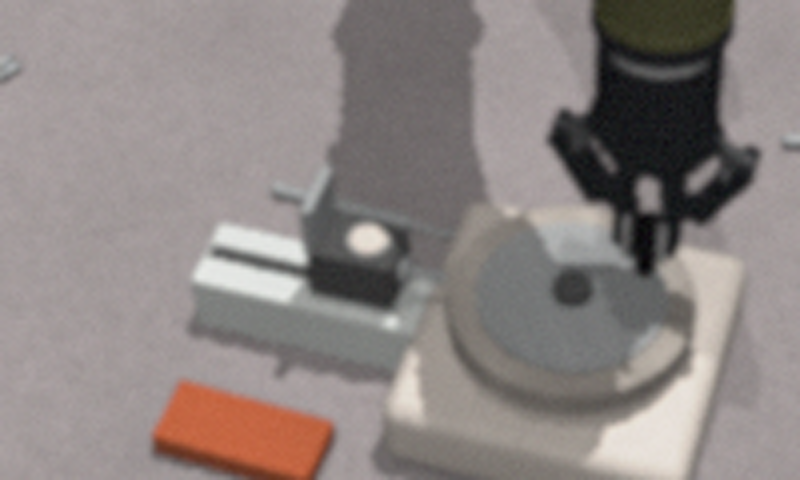

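View pics/top6.png

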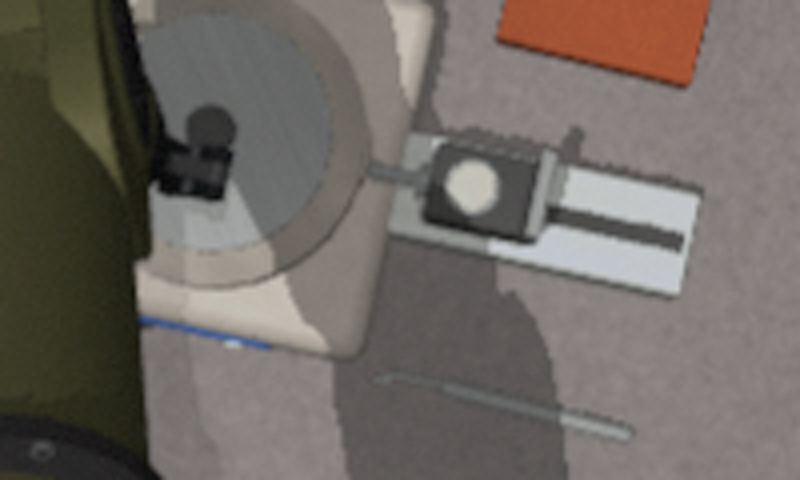

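```bash
cat > rim.py <<'E'
from h import *
def go(name):
    c=cams.camera("top");f=c["frame"]
    r=np.arange(.055,.1,.0005);ph=np.radians(np.arange(190,350,.5))
    X=.587+np.outer(np.cos(ph),r);Y=.1065+np.outer(np.sin(ph),r)
    uv=proj(c,np.stack([X,Y,np.full_like(X,.086)],-1)).reshape(len(ph),len(r),2).astype(np.float32)
    im=cv2.remap(f,uv[...,0],uv[...,1],cv2.INTER_CUBIC).transpose(1,0,2)
    cv2.imwrite(name,cv2.resize(im,None,fx=2.5,fy=5))
E
python3 -c "
from rim import *
go('pics/r6.png')"
```

```text
(no output)
```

View pics/r6.png

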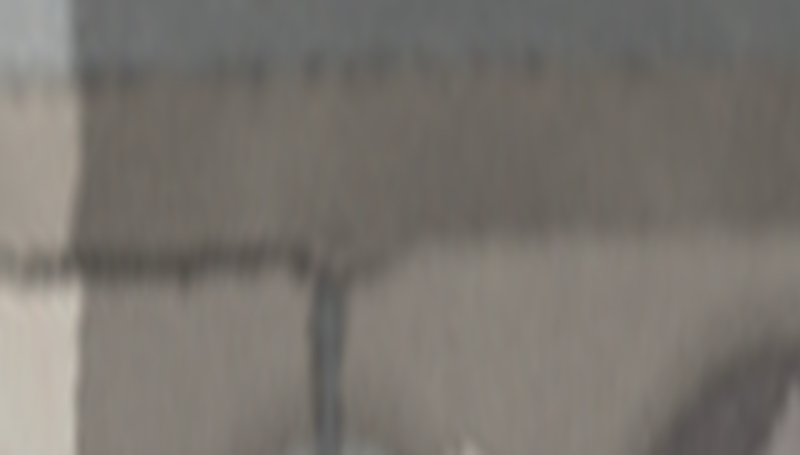

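The rim unwrap shows the feeler at column 328 and the swelling from about 300 to 410, so I've overshot the top by roughly 5°. Backing up.

Request:
drive_tool(
  steps=[
    [3.2,1.4,0,0,0.2,0],
    [3.2,1.4,0,0,0.2,0],
    [0,0,0,0,0,0],
    [0,0,0,0,0,0],
    [0,0,0,0,0,0],
    [0,0,0,0,0,0],
    [0,0,0,0,0,0],
    [0,0,0,0,0,0],
    [0,0,0,0,0,0],
    [0,0,0,0,0,0],
  ],
)

```text
clock: 27.95
tool_pos: [0.5671, 0.1522, 0.1129]
orientation: [0.001, 0.782, 0.623, 0.007]
force: [2.5, -4.0, -3.3]
width: 0.182
```

```bash
python3 - <<'E'
from h import *
corr()
E
```

```text
clk 27.95 corr deg [-0.4  0.7 -0.1] body xy -29.7 40.1 z 112.9 F body 3.4 -3.3 Fz -3.3 M [-0.87 -0.41 -0.06]
polar r 49.9 ang 113.5 Ft -0.74 Fr -4.67
```

Request:
drive_tool(
  steps=[
    [4.4,1.9,0,0,0,0],
    [4.4,1.8,0,0,0,0],
    [4.4,1.7,0,0,0,0],
    [0,0,0,0,0,0],
    [0,0,0,0,0,0],
    [0,0,0,0,0,0],
    [0,0,0,0,0,0],
    [0,0,0,0,0,0],
    [0,0,0,0,0,0],
    [0,0,0,0,0,0],
  ],
)

```text
clock: 28.95
tool_pos: [0.5694, 0.1533, 0.1127]
orientation: [-0.003, 0.783, 0.622, -0.004]
force: [0.9, -3.9, -2.6]
width: 0.178
```

```bash
python3 - <<'E'
from h import *
corr()
E
```

```text
clk 28.95 corr deg [-0.  -0.6 -0. ] body xy -27.7 41.6 z 112.7 F body 1.7 -3.6 Fz -2.6 M [-0.77 -0.26  0.03]
polar r 50.0 ang 110.6 Ft 0.56 Fr -3.97
```

Request:
drive_tool(
  steps=[
    [3.8,1.4,0,0,0,0],
    [3.8,1.4,0,0,0,0],
    [0,0,0,0,0,0],
    [0,0,0,0,0,0],
    [0,0,0,0,0,0],
    [0,0,0,0,0,0],
    [0,0,0,0,0,0],
    [0,0,0,0,0,0],
    [0,0,0,0,0,0],
    [0,0,0,0,0,0],
  ],
)

```text
clock: 29.95
tool_pos: [0.5706, 0.1539, 0.1127]
orientation: [-0.006, 0.783, 0.622, -0.011]
force: [-0.5, -4.6, -1.9]
width: 0.176
```

```bash
python3 - <<'E'
from rim import *
corr();go("pics/r7.png")
E
```

```text
clk 29.95 corr deg [ 0.2 -1.4  0. ] body xy -26.7 42.4 z 112.7 F body 0.6 -4.6 Fz -1.9 M [-0.69 -0.12  0.04]
polar r 50.1 ang 109.1 Ft 1.94 Fr -4.18
```

View pics/r7.png

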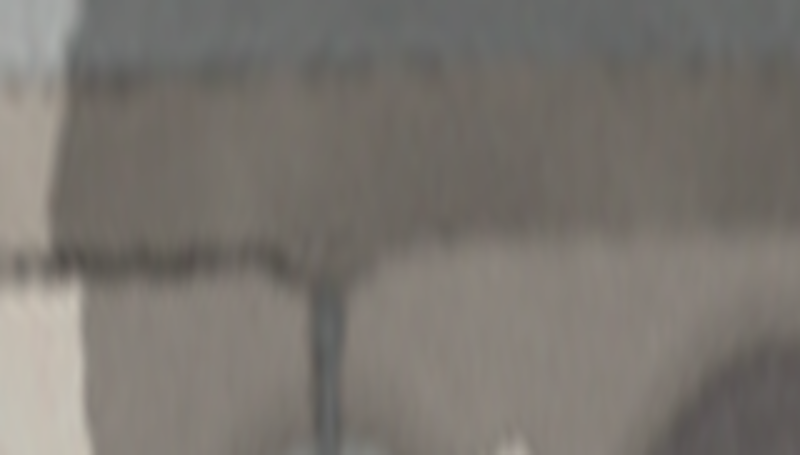

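The swelling (columns about 280–375) is now centred on the feeler at 328. Releasing.

Request:
drive_tool(
  steps=[
    [0,0,0,0,0,0],
    [0,0,0,0,0,0],
    [0,0,0,0,0,0],
    [0,0,0,0,0,0],
    [0,0,0,0,0,0],
    [0,0,0,0,0,0],
    [0,0,0,0,0,0],
    [0,0,0,0,0,0],
    [0,0,0,0,0,0],
    [0,0,0,0,0,0],
  ],
  grip=0.55,
)

```text
clock: 31.0
tool_pos: [0.5712, 0.1588, 0.1137]
orientation: [-0.008, 0.782, 0.623, -0.008]
force: [0.1, -0.4, 0.5]
width: 0.454
```

```bash
python3 - <<'E'
from rim import *
corr();go("pics/r8.png")
s=cams.camera("scene")
cv2.imwrite(f"pics/s8.png",cv2.resize(s["frame"][180:300,220:420],None,fx=4,fy=4,interpolation=cv2.INTER_CUBIC))
E
```

```text
clk 31.0 corr deg [-0.1 -1.3 -0.2] body xy -27.3 47.4 z 113.7 F body 0.2 -0.3 Fz 0.5 M [ 0.   -0.07 -0.01]
polar r 54.7 ang 106.8 Ft -0.03 Fr -0.38
```

View pics/r8.png

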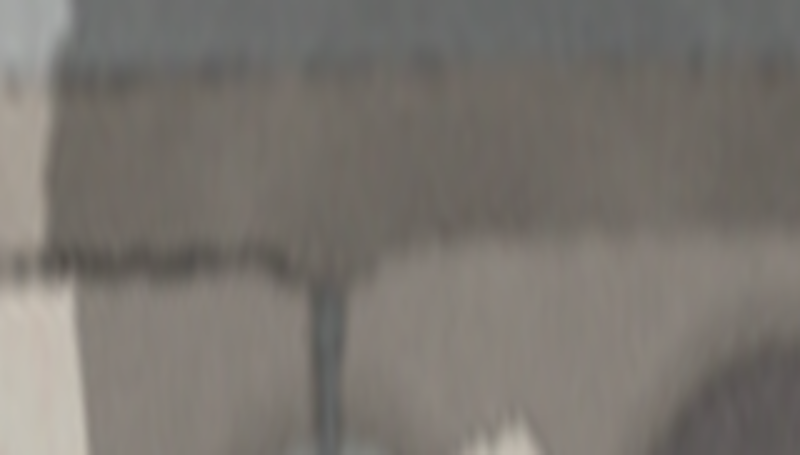

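View pics/s8.png

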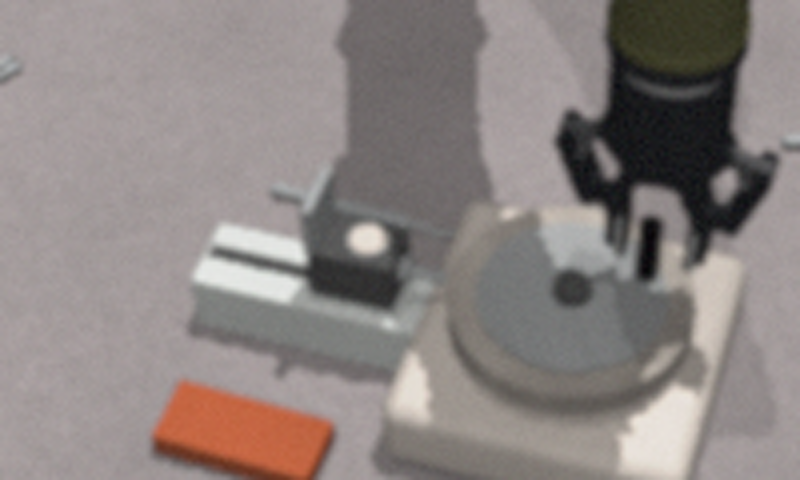

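The swelling is still centred on the feeler, and the handle (650,245) stands free between the fingers. Lifting straight up.

Request:
drive_tool(
  steps=[
    [0,0,8,0,0,0],
    [0,0,12,0,0,0],
    [0,0,20,0,0,0],
    [0,0,30,0,0,0],
    [0,0,40,0,0,0],
    [0,0,40,0,0,0],
    [-30,35,10,0,0,0],
    [-30,35,0,0,0,0],
    [-30,35,0,0,0,0],
    [-30,35,0,0,0,0],
  ],
)

```text
clock: 32.1
tool_pos: [0.4517, 0.294, 0.2906]
orientation: [-0.005, 0.787, 0.617, -0.003]
force: [0.7, 0.5, -0.1]
width: 0.452
```

Request:
drive_tool(
  steps=[
    [-30,35,0,0,0,0],
    [-10,15,0,0,0,0],
    [0,0,0,0,0,0],
    [0,0,0,0,0,0],
    [0,0,0,0,0,0],
    [0,0,0,0,0,0],
    [0,0,0,0,0,0],
    [0,0,0,0,0,0],
    [0,0,0,0,0,0],
    [0,0,0,0,0,0],
  ],
)

```text
clock: 33.1
tool_pos: [0.4091, 0.3458, 0.2965]
orientation: [-0.005, 0.787, 0.617, -0.0]
force: [-0.1, 0.6, -0.1]
width: 0.449
```

```bash
python3 - <<'E'
from rim import *
corr();go("pics/r9.png")
s=cams.camera("top")
cv2.imwrite("pics/t9.png",cv2.resize(s["frame"][150:300,210:410],None,fx=4,fy=4,interpolation=cv2.INTER_CUBIC))
E
```

```text
clk 33.1 corr deg [-0.5 -0.4  0.7] body xy -227.5 192.7 z 296.5 F body -0.3 0.5 Fz -0.1 M [-0.03  0.01  0.02]
polar r 298.1 ang 126.6 Ft -0.22 Fr 0.53
```

View pics/r9.png

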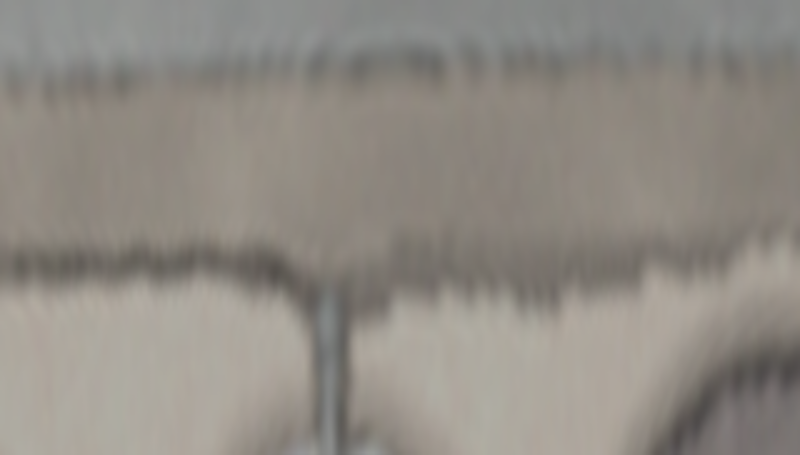

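View pics/t9.png

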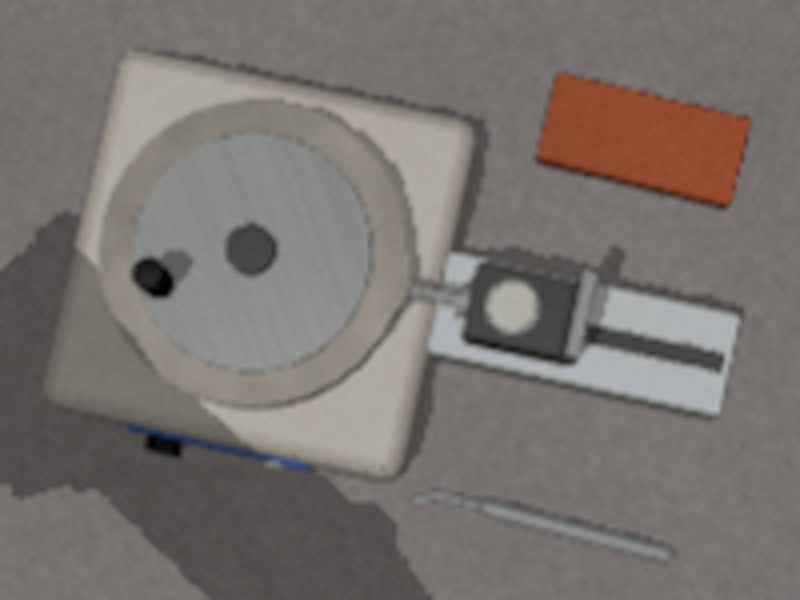

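```bash
python3 - <<'E'
from h import *
c=cams.camera("top")
t=lambda L:[((u+.5)/4-.5+210,(v+.5)/4-.5+150) for u,v in L]
h0,h1=ray(c,t([(212,144),(147,277)]),.142)[:,:2]*1000
a=[np.degrees(np.arctan2(*(h-A)[::-1])) for h in(h0,h1)];print(a,a[1]-a[0],np.hypot(*(h0-A)),np.hypot(*(h1-A)))
for P in ([(661,287),(640,373)],[(601,276),(580,361)]):
    p=ray(c,t(P),.136)[:,:2].mean(0)*1000;print("tab",(p-A)@XB,(p-A)@YB)
# rim profile: radius of edge before/after
f=c["frame"]
from scipy.ndimage import gaussian_filter
im0=cv2.imread("pics/top0.png")
r=np.arange(.072,.095,.00025);ph=np.radians(np.arange(230,290,3))
X=.587+np.outer(np.cos(ph),r);Y=.1065+np.outer(np.sin(ph),r)
uv=proj(c,np.stack([X,Y,np.full_like(X,.086)],-1)).reshape(len(ph),len(r),2).astype(np.float32)
for g0 in(im0,f):
    d=gaussian_filter(cv2.remap(g0,uv[...,0],uv[...,1],cv2.INTER_CUBIC).astype(float).mean(-1),(0.5,3))
    k=np.gradient(d,axis=1).argmax(1);print([(int(round(np.degrees(p))),round(1000*r[j],1)) for p,j in zip(ph,k)])
E
```

```text
[np.float64(18.633712077304537), np.float64(113.80891521039817)] 95.17520313309363 47.69056001273033 51.41561427289887
tab -1.4169278723795244 -206.04090258381137
tab -2.35371990626581 -176.02801925761943
[(230, np.float64(82.5)), (233, np.float64(82.8)), (236, np.float64(83.2)), (239, np.float64(83.5)), (242, np.float64(84.0)), (245, np.float64(84.0)), (248, np.float64(84.2)), (251, np.float64(84.8)), (254, np.float64(85.2)), (257, np.float64(84.2)), (260, np.float64(83.5)), (263, np.float64(83.0)), (266, np.float64(84.2)), (269, np.float64(84.5)), (272, np.float64(84.5)), (275, np.float64(85.0)), (278, np.float64(85.2)), (281, np.float64(84.2)), (284, np.float64(84.8)), (287, np.float64(84.2))]
[(230, np.float64(82.2)), (233, np.float64(82.8)), (236, np.float64(83.0)), (239, np.float64(83.8)), (242, np.float64(84.0)), (245, np.float64(84.0)), (248, np.float64(85.0)), (251, np.float64(86.5)), (254, np.float64(85.8)), (257, np.float64(86.3)), (260, np.float64(87.3)), (263, np.float64(87.0)), (266, np.float64(86.8)), (269, np.float64(84.8)), (272, np.float64(84.5)), (275, np.float64(84.8)), (278, np.float64(84.2)), (281, np.float64(84.2)), (284, np.float64(84.8)), (287, np.float64(84.2))]
```

```bash
python3 - <<'E'
from h import *
from scipy.ndimage import gaussian_filter
from scipy.optimize import least_squares
for n in("r6","r7","r8"):
    im=cv2.imread(f"pics/{n}.png").astype(float).mean(-1)
    im=cv2.resize(im,(320//2,90*2),interpolation=cv2.INTER_AREA) # 1deg? 
    d=gaussian_filter(im,(4,.7));g=np.gradient(d,axis=0)
    ph=190+np.arange(160)+.25
    lo,hi=2*(75-55)*2-0,2*(88-55)*2
    k=g[lo:hi].argmax(0)+lo; rad=55+k/4
    sel=(ph>259)&(ph<305)
    print(n,[(int(p),float(x)) for p,x in zip(ph[sel],rad[sel])][::2])
    def f(p):
        u=np.clip(np.abs(ph[sel]-p[2])/13,0,1);return p[0]+p[1]*(ph[sel]-280)/20+3*.5*(1+np.cos(np.pi*u))-rad[sel]
    s=min((least_squares(f,[81,0,x],loss="soft_l1",f_scale=.3) for x in(250,255,260,265)),key=lambda s:s.cost);print(s.x,s.cost)
E
```

```text
r6 [(259, 83.75), (261, 83.25), (263, 83.25), (265, 82.75), (267, 82.25), (269, 81.5), (271, 80.25), (273, 79.5), (275, 78.75), (277, 79.0), (279, 79.0), (281, 79.25), (283, 79.0), (285, 79.0), (287, 78.75), (289, 78.5), (291, 79.0), (293, 79.0), (295, 78.75), (297, 78.5), (299, 78.75), (301, 78.25), (303, 78.25)]
[ 79.33218494  -0.95079275 262.38676698] 1.4699659503668405
r7 [(259, 83.75), (261, 83.25), (263, 82.75), (265, 81.75), (267, 80.25), (269, 80.25), (271, 80.0), (273, 79.5), (275, 79.0), (277, 79.0), (279, 79.5), (281, 79.25), (283, 78.75), (285, 78.75), (287, 78.75), (289, 78.75), (291, 78.75), (293, 78.75), (295, 78.75), (297, 78.5), (299, 78.75), (301, 78.75), (303, 78.5)]
[ 79.26395295  -0.78596443 259.89724094] 1.4797049490636205
r8 [(259, 83.75), (261, 83.25), (263, 83.0), (265, 82.0), (267, 80.5), (269, 80.25), (271, 80.0), (273, 79.75), (275, 79.5), (277, 79.0), (279, 79.25), (281, 79.25), (283, 78.75), (285, 78.75), (287, 78.5), (289, 78.5), (291, 78.75), (293, 78.75), (295, 78.75), (297, 78.75), (299, 78.5), (301, 78.75), (303, 78.75)]
[ 79.31523057  -0.83014847 259.9826949 ] 1.6160634723359075
```

```bash
python3 - <<'E'
from h import *
c0=cv2.imread("pics/top0.png");c=cams.camera("top")["frame"]
d=cv2.absdiff(c0,c).max(-1);
hs=lambda f:cv2.inRange(f,(20,20,140),(90,120,255))
for f in(c0,c):
    m=cv2.moments(hs(f[160:210,340:400]),True);print("oilstone",m["m10"]/m["m00"],m["m01"]/m["m00"])
f1=cams.camera("top")["frame"]
t9=cv2.imread("pics/t9.png");a=cv2.resize(t9,(200,150),interpolation=cv2.INTER_AREA)
blk=lambda f:cv2.moments(cv2.inRange(f[60:75,30:44] ,(0,0,0),(45,45,45)),True)
for f in(a,f1[150:300,210:410]):
    m=blk(f);print("handle",m["m10"]/m["m00"],m["m01"]/m["m00"])
bot.hand_in();print(bot.sense()["clock"])
E
```

```text
oilstone 31.310880829015545 24.174093264248704
oilstone 30.843592330978808 24.12411705348133
handle 8.101694915254237 9.033898305084746
handle 8.0 9.0
the job is handed in; nothing more can be done
the job is handed in; nothing more can be done
```

I pushed the gauge home, turned the wheel onto its high spot, let go and handed the job in. The wheel probably stands 2–3° past the exact top rather than dead on it.

- **Gauge:** I pushed it with shut fingers until it stopped moving, with force readings of at most about 20 N (limit 35 N). In the pictures the tab's outer face is about 176 mm from the axis. That agrees with home (175 mm) only to within the 2 mm calibration.
- **High spot:** I first saw it in both cameras, at an azimuth of 168°. I gripped the handle with 20 N and turned the wheel about 97° anticlockwise, feeling it stiffen and then ease past the top. I then backed up about 4°.
- **Where it stands:** The checks on the final angle disagreed:
  - The rim looked centred on the feeler by eye.
  - A fit to the rim edge put the top at about 260°, against about 257° for the feeler.
  - The feel of the handle also suggested 2–3° past the top, within the 4° at which the wheel may be pushed away. I judged it good enough and left it.
- **After letting go:** The rim fit was the same before and after release, and the handle did not move between the last two pictures. The arm was well clear and reading no contact.
- **Bystanders:** The oilstone shifted less than half a pixel, which is measurement noise. The probe showed no change by eye, and I did not measure the others; the arm never worked near them.
- **Not measured:** I had no direct reading of how far the feeler is pushed back; that rests on the rim pictures and the feel of the handle.

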